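# Lay out the tea things on the pantry mat

### The arm

A 7-joint arm with a two-finger parallel gripper is mounted at the origin on the work surface. World frame = base frame: x ahead of the robot, y to its left, z up, the work surface at z = 0. Lengths are in m, angles in rad, forces in N, time in s.
With the tool pointing down it reaches from about 0.425 to 0.95 m from the base axis. Payload 4.7 kg.
Tool frame: the origin (TCP) lies between the finger pads; the fingertips stand 25 mm ahead of it and the grasp point (between the pads) lies 6 mm ahead of it; z points along the fingers, y is the line along which they close (so a half turn about z gives the same grasp; the last joint's range is limited). The gripper opens to 85 mm and grips with 20 to 120 N. Pads are 22 mm wide; open, the fingers measure 114 mm over their backs; the gripper's body (76 mm by 85 mm) begins 54 mm behind the grasp point. The pads swing forward as they close: fully open they stand 13 mm farther back than shut.
Start: joints at [-1.36, 0.469, -0.049, 1.532, 0.024, 1.141, -0.082], TCP at [0.16, 0.656, 0.256] pointing down, gripper open.
Joint ranges: [-2.59, 2.59], [-0.33, 1.99], [-1.39, 1.29], [0.1, 2.45], [-1.04, 4.18], [0.21, 1.99], [-2.66, 2.66]. Speed limits (rad/s): [2.57, 2.57, 3.14, 3.14, 3.14, 3.14, 3.14].

### API

Orientations are given as a 3x3 rotation matrix whose columns are the frame's x, y, z axes.
In Python, from rig import * gives the robot as it stands. Calls block until the motion is done:
- movep(position, orientation): joint-space move of the TCP to a pose.
- move_l(position, attitude=None, feed=0.15, until_force=None): straight line of the TCP; attitude=None keeps the orientation; feed is the mean speed in m/s. With until_force (N) it stops when the force on the tool has changed by that much, and returns True; else False.
- move_joints(angles): joint-space move.
- command_gripper(opening, newtons=None): finger opening in m; newtons is the grip in N (None keeps the last); returns when the fingers have stopped.
- sleep(seconds).
- inverse_kinematics(position, orientation): joint angles nearest the present ones, or None.
- sense(): the state.
- camera(name): name is "scene" or "top"; returns (picture, depth): 480x640x3 uint8, red, green, blue; 480x640 float32, m along the optical axis (not along the pixel's ray), 0 where there is no reading.
- camera_params(name): a dict with "K" (3x3 intrinsics, pixels), "dist" ([k1, k2, p1, p2, k3] as OpenCV has them; the pictures are not rectified), "position" and "rotation" of the camera in the world. Camera axes: x right, y down, z forward; pixel columns grow to the right and rows downward; lengths in m; the calibration is good to about 2 mm. A picture is of the moment at which its call begins. camera_params takes no time and is no camera call.
A pose or a line that the arm cannot do raises Unreachable and nothing moves.
- finish_job(): hands the job in; it is judged then, once.
The state is a dict: "time_s": time; "joint_pos": joint angles; "qd": joint speeds; "joint_efforts": joint torques, N m; "position": TCP position; "tcp_rot": TCP orientation; "wrist_force": force on the tool from outside, world axes, zero at the start; "ft_torque": the same for the moment, N m; "finger_gap": finger opening in m; "gripper_force": force on a finger pad.
Only numpy, scipy, OpenCV 4.12 (cv2) and the standard library are available. Lean on these libraries where they do the work, as an engineer would, in place of code of your own. Each camera call takes 0.05 s, during which the arm holds its last target. There are 200 camera calls.

### The job

Lay out the tea things on the grey mat: stand the amber jar in the middle of the round cork coaster and the blue mug in the middle of the square stone coaster, with the yellow sugar tin in the centre of the mat, midway between the two coasters, and the little red spice tin centred on top of the sugar tin's lid. Keep the jar and mug upright all the while, leave everything standing upright and let go, and do not shift the green canister, the scoop or the food can.

Things in the scene. Friction and masses are not known exactly. Their poses are not given: they have to be found in the camera images.
- jar: Loose amber glass jar with a black twist cap, round, 60 mm diameter, 100 mm tall, about 0.25 kg. Origin: centre of its underside; z is up.
- mug: Loose blue enamel mug, round, 64 mm diameter, 80 mm tall, wall 4 mm, open at the top, about 0.2 kg. Origin: centre of its underside; z is up. Its loop handle stands out along its own +y to 68 mm from its axis.
- sugar_tin: Loose yellow tin with a flat yellow lid edged in aluminium, round, 60 mm diameter, 55 mm tall, about 0.2 kg. Origin: centre of its underside; z is up. The lid's flat top is 55 mm above the origin.
- spice_tin: Loose small red tin with a flat red lid edged in dark steel, round, 44 mm diameter, 44 mm tall, about 0.07 kg. Origin: centre of its underside; z is up.
- mat: Fixed grey mat with a blue stripe along each long edge, 380 mm long (its own y) by 150 mm wide (its own x), 3 mm thick. Origin: centre of its underside, on the work surface. The two coasters lie on it, their centres 120 mm to either side of its centre along its length; which is at which end changes.
- cork_coaster: Fixed round cork coaster on the mat, 94 mm diameter, 5 mm thick. Origin: centre of its underside, 3 mm above the work surface, so its top is 8 mm above the work surface.
- stone_coaster: Fixed square white marble coaster on the mat, 92 mm square, 8 mm thick. Origin: centre of its underside, 3 mm above the work surface, so its top is 11 mm above the work surface.
- canister: Bystander, loose: green storage canister with a wooden lid, 100 mm diameter, 112 mm tall, beyond the mat. Leave it where it is. Origin: centre of its underside; z is up.
- scoop: Bystander, loose: aluminium scoop lying on its side, 181 mm long and up to 52 mm wide and high, beyond the mat. Leave it where it is. Origin: on the surface under the joint of bowl and handle; the bowl (75 mm) lies along its +x, the handle along its -x.
- can: Bystander, loose: silver food can with a white paper label, 68 mm diameter, 60 mm tall, beyond the mat. Leave it where it is. Origin: centre of its underside; z is up.
Things that resemble listed ones, but are neither listed nor needed, are in the scene too. Of the things that look like the sugar_tin, take the one that is farthest to the robot's right at the start.

How it is judged:
At the end, for the whole second after the job is handed in: Jar on the cork coaster and mug on the stone coaster, each within 12 mm of its centre; sugar tin on the mat within 15 mm of the mat centre along and across; spice tin on the sugar tin's lid within 12 mm of its centre; all four upright within 0.1 rad, released, at rest (horizontal distance between jar and cork_coaster below 0.012 m and z of jar in the frame of cork_coaster between 0.002 and 0.009 m and horizontal distance between mug and stone_coaster below 0.012 m and z of mug in the frame of stone_coaster between 0.005 and 0.012 m and x of sugar_tin in the frame of mat between -0.015 and 0.015 m and y of sugar_tin in the frame of mat between -0.015 and 0.015 m and z of sugar_tin in the frame of mat between 0 and 0.007 m and horizontal distance between spice_tin and sugar_tin below 0.012 m and z of spice_tin in the frame of sugar_tin between 0.051 and 0.059 m and angle between each of jar, mug, sugar_tin, spice_tin's own z axis and vertical below 0.1 rad and linear speed of each of jar, mug, sugar_tin, spice_tin below 0.02 m/s); the robot touches nothing.
It fails at once if the canister is moved more than 20 mm (distance of canister from where it was at the start of the episode above 0.02 m).
It fails at once if the scoop is moved more than 20 mm (distance of scoop from where it was at the start of the episode above 0.02 m).
It fails at once if the can is moved more than 20 mm (distance of can from where it was at the start of the episode above 0.02 m).
It fails at once if the jar is tipped more than about 35 degrees (angle between jar's own z axis and vertical above 0.6 rad).
It fails at once if the mug is tipped more than about 35 degrees (angle between mug's own z axis and vertical above 0.6 rad).
It also fails if it takes over 106 s, if anything falls off the work surface, if the arm or the gripper's body presses on something with over 40 N, if the wrist force passes 120 N, or if a joint passes its speed limit or range.

## Working session

There is one attempt and no reset: what is moved stays moved. The work goes in short steps, each a Python script; the robot and the scene stay as the last script left them, time stands still between calls to the robot, and variables do not carry over. Pictures are saved under pics/ and viewed, at most 14 in all, crops included, and the job is handed in when it is done.

```bash
mkdir -p pics; ls
python3 - <<'E'
from rig import *
import cv2, numpy as np
for n in("scene","top"):
    p,d=camera(n); cv2.imwrite(f"pics/{n}0.png",p[:,:,::-1]); np.savez(f"{n}0.npz",p=p,d=d); print(camera_params(n))
print(sense()["time_s"],sense()["tcp_rot"])
E
```

```text
pics
{'K': array([[489.63440291,   0.        , 320.81499522],
       [  0.        , 489.63440291, 233.94669769],
       [  0.        ,   0.        ,   1.        ]]), 'dist': array([-0.10798485,  0.        ,  0.        ,  0.        ,  0.        ]), 'position': array([1.30371822, 0.41705597, 0.62542848]), 'rotation': array([[-0.48403401,  0.48399108, -0.72901558],
       [ 0.87504679,  0.26577173, -0.40454727],
       [-0.00204554, -0.83373738, -0.5521574 ]])}
{'K': array([[564.15287592,   0.        , 331.09016683],
       [  0.        , 564.15287592, 247.75215191],
       [  0.        ,   0.        ,   1.        ]]), 'dist': array([-0.04239187,  0.        ,  0.        ,  0.        ,  0.        ]), 'position': array([0.42305672, 0.01556694, 1.26456702]), 'rotation': array([[ 0.02802579, -0.99543168,  0.09127059],
       [-0.99923863, -0.0303777 , -0.02448181],
       [ 0.02714256, -0.09051497, -0.99552515]])}
0.1 [[-9.71396928e-01  2.37461293e-01 -3.77599913e-04]
 [ 2.37461588e-01  9.71395337e-01 -1.75886297e-03]
 [-5.08630798e-05 -1.79821956e-03 -9.99998382e-01]]
```

View pics/top0.png

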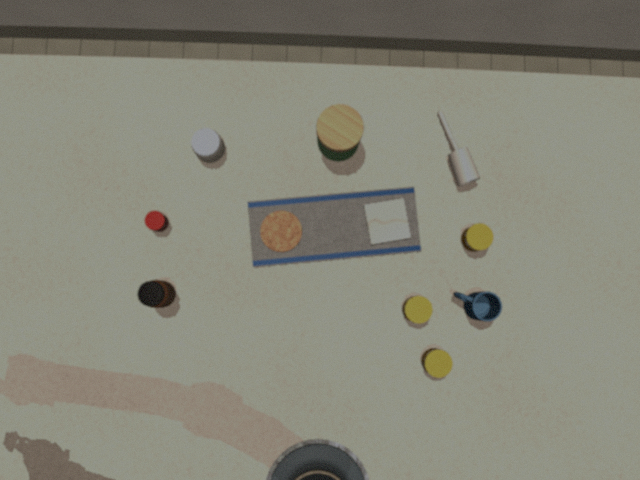

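View pics/scene0.png

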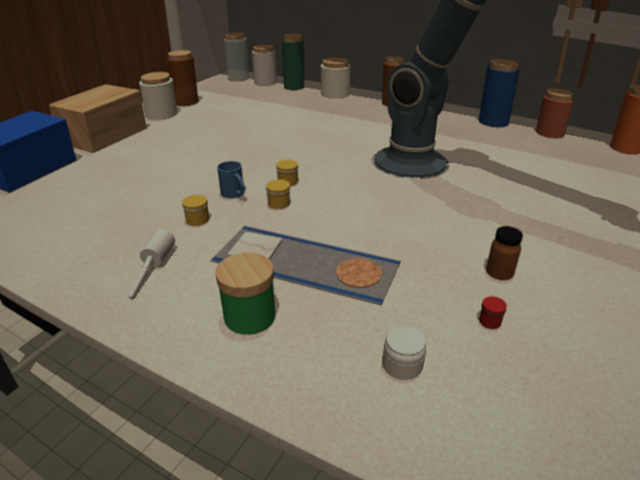

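Top view, where up is +x and right is −y:
- **To be moved:** jar (157,294), spice tin (156,221) and mug (482,306), with its handle toward (458,295).
- **Look-alike tins:** three yellow ones at (478,237), (418,310) and (437,364). The one farthest right is (478,237).
- **Targets:** cork coaster (281,231) and stone coaster (387,221).

Next I'll turn these pixels into positions.

```bash
cat > vis.py <<'E'
import numpy as np, cv2
from rig import camera_params
def cloud(d,name):
    c=camera_params(name); K=c["K"]; v,u=np.mgrid[:480,:640]
    n=cv2.undistortPoints(np.stack([u,v],-1).reshape(-1,1,2).astype(float),K,c["dist"]).reshape(480,640,2)
    ray=np.dstack([n,np.ones((480,640))])@c["rotation"].T
    return ray, c["position"]
def at(name,d,px,z):           # pixel ray cut with plane z
    ray,o=cloud(d,name); r=ray[int(round(px[1])),int(round(px[0]))]; return o+r*(z-o[2])/r[2]
def top_circle(name,d,px,z,R=45,tol=.012):
    """centre of the part of the cloud near height z around pixel px; from rays cut at z"""
    ray,o=cloud(d,name); P=o+ray*d[...,None]
    v,u=np.mgrid[:480,:640]
    m=(abs(P[...,2]-z)<tol)&(d>0)&(np.hypot(u-px[0],v-px[1])<R)
    n,l,s,_=cv2.connectedComponentsWithStats(m.astype(np.uint8))
    i=1+np.argmax(s[1:,4]); m=l==i
    Q=(o+ray*((z-o[2])/ray[...,2])[...,None])[m][:,:2]
    (c,r)=cv2.minEnclosingCircle(Q.astype(np.float32)); return np.array(c),Q.mean(0),r,m.sum(),np.median(P[m][:,2])
E
python3 - <<'E'
from vis import *
np.set_printoptions(precision=4,suppress=True)
f=np.load("top0.npz"); d=f["d"]; p=f["p"]
for n,px,z,R in [("jar",(153,293),.1,30),("mug",(482,306),.08,30),("sugar",(478,237),.055,25),("sug2",(418,310),.055,25),("spice",(156,221),.044,20),("can",(207,143),.06,30),("canister",(340,127),.112,40)]:
    try: print(n,*top_circle("top",d,px,z,R,.012))
    except Exception as e: print(n,e)
hsv=cv2.cvtColor(p,cv2.COLOR_RGB2HSV); ray,o=cloud(d,"top")
P=o+ray*d[...,None]
v,u=np.mgrid[:480,:640]
box=(u>225)&(u<440)&(v>175)&(v<280)
blue=box&(hsv[...,0]>100)&(hsv[...,0]<130)&(hsv[...,1]>130)
def rect(m,z):
    Q=(o+ray*((z-o[2])/ray[...,2])[...,None])[m][:,:2]; return cv2.minAreaRect((Q*1000).astype(np.float32)),m.sum()
print("mat",rect(blue,.003))
cork=box&(hsv[...,0]<20)&(hsv[...,1]>110)&(np.hypot(u-281,v-231)<35); print("cork",rect(cork,.008))
gray=p.max(2); st=box&(gray>125)&(np.hypot(u-387,v-221)<36)&(hsv[...,1]<70)
n,l,s,_=cv2.connectedComponentsWithStats(st.astype(np.uint8)); print("stone",rect(l==1+np.argmax(s[1:,4]),.011))
# mug handle
m=(P[...,2]>.02)&(P[...,2]<.12)&(np.hypot(u-475,v-303)<40); np.savez("mug.npz",P=P[m],uv=np.c_[u[m],v[m]])
c=top_circle("top",d,(482,306),.08,30)[0]; Q=P[m]; Q=Q[abs(Q[:,1]-c[1])<.1]; rr=np.hypot(*(Q[:,:2]-c).T); h=(rr>.042)&(rr<.075); print("handle",h.sum(),Q[h].mean(0),Q[h].mean(0)[:2]-c)
print(np.unique(np.round(Q[:,2],2),return_counts=True))
E
python3 - <<'E'
import cv2
a=cv2.imread("pics/top0.png"); cv2.imwrite("pics/c1.png",cv2.resize(a[170:390,380:530],None,fx=2.7,fy=2.7,interpolation=cv2.INTER_CUBIC))
E
```

```text
jar [0.4249 0.3546] [0.4248 0.3547] 0.02721431478857994 534 0.10026826640452335
mug [ 0.4241 -0.3336] [ 0.4199 -0.3412] 0.04582276940345764 281 0.07883566568648548
sugar [ 0.5695 -0.3352] [ 0.5691 -0.3349] 0.0317998006939888 622 0.055649409306521624
sug2 [ 0.4078 -0.2032] [ 0.4077 -0.2036] 0.030555233359336853 616 0.05577710489337706
spice [0.5846 0.3716] [0.5843 0.3719] 0.023495206609368324 349 0.044518202774423754
can [0.7547 0.2645] [0.7548 0.265 ] 0.03462877869606018 727 0.06044623049651765
canister [ 0.783  -0.0237] [ 0.7832 -0.0242] 0.05104159936308861 1733 0.11288118911371137
mat (((588.0115966796875, -21.462554931640625), (137.64520263671875, 369.3128356933594), 7.1916937828063965), np.int64(351))
cork (((571.8482055664062, 98.54261779785156), (86.37384796142578, 85.66290283203125), 86.56864929199219), np.int64(834))
stone (((603.4974365234375, -139.33370971679688), (91.02630615234375, 92.37086486816406), 11.631111145019531), np.int64(1616))
handle 108 [ 0.4219 -0.3391  0.0605] [-0.0023 -0.0055]
(array([0.02, 0.03, 0.04, 0.05, 0.06, 0.07, 0.08, 0.09]), array([ 41,  76,  67,  79,  91, 140, 188,   6]))
```

View pics/c1.png

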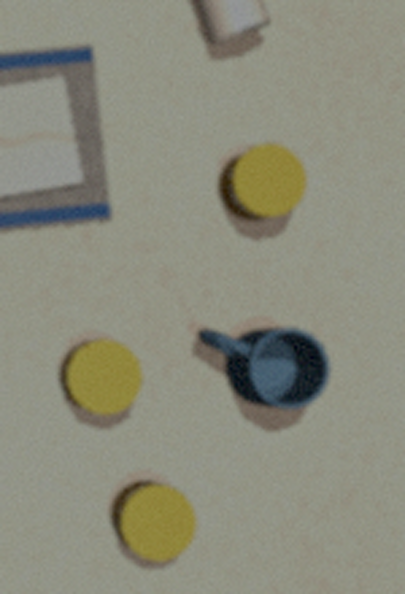

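Crop: the mug rim centre is at full-picture pixel (486.7,305.9) and the handle end at (456,295). Mat and coaster estimates agree, with the coasters 240 mm apart and a yaw of about 7.4°. I'll move the sugar tin first.

```bash
cat > ops.py <<'E'
from rig import *
import numpy as np
TH=np.radians(7.4); MAT=np.array([.588,-.0208]); AX=np.array([-np.sin(TH),np.cos(TH)])
CORK=MAT+.12*AX; STONE=MAT-.12*AX
def ori(a):
    c,s=np.cos(a),np.sin(a); return np.array([[-s,c,0],[c,s,0],[0,0,-1.]])
def best(xy,z,a):
    q0=np.array(sense()["joint_pos"]); c=[]
    for k in (-1,0,1):
        q=inverse_kinematics([*xy,z],ori(a+k*np.pi))
        if q is not None: c.append((abs(q[6]),k))
    return ori(a+min(c)[1]*np.pi)
def pick(xy,h,a,N,hi=.2):
    R=best(xy,hi,a); command_gripper(.085); movep([*xy,hi],R); move_l([*xy,h+.006],feed=.12)
    command_gripper(.0,N); s=sense(); print("gap",s["finger_gap"],s["gripper_force"])
    move_l([*xy,hi+.04],feed=.15); print("held",sense()["finger_gap"])
def place(xy,h,a,base,hi=.24):
    R=best(xy,hi,a); z=base+h+.006
    movep([*xy,hi],R); move_l([*xy,z+.012],feed=.12)
    hit=move_l([*xy,z-.004],feed=.02,until_force=4); s=sense(); print("hit",hit,"z err",s["position"][2]-z,"pos",s["position"])
    command_gripper(.085); move_l([*xy,hi],feed=.15); print("t",sense()["time_s"])
E
python3 - <<'E'
from vis import *; d=np.load("top0.npz")["d"]
c=at("top",d,(486.7,305.9),.08); h=at("top",d,(456,295.3),.045); print("mug",c,h,h-c)
from ops import *
print(CORK,STONE)
pick((.5695,-.335),.038,0.,40)
place(MAT,.038,TH,.003)
E
```

```text
mug [ 0.41816892 -0.34645173  0.08      ] [ 0.44008701 -0.28874892  0.045     ] [ 0.0219181   0.05770281 -0.035     ]
[0.57254453 0.09820054] [ 0.60345547 -0.13980054]
gap 0.05909618500347212 42.3949670791626
held 0.05889535983785841
hit True z err 0.000877994953737582 pos [ 0.58792242 -0.02075044  0.04787799]
t 12.575
```

Run:
```python
from ops import *
import cv2
pick((.5845,.3717),.028,0.,30)
place(MAT,.028,TH,.058)
pick((.4249,.3546),.058,0.,45)
movep([.45,.35,.26],sense()["tcp_rot"])
p,d=camera("scene"); cv2.imwrite("pics/s1.png",p[:,:,::-1])
p,d=camera("top"); cv2.imwrite("pics/t1.png",p[:,:,::-1]); np.savez("top1.npz",p=p,d=d)
from vis import *
print(top_circle("top",d,(334,226),.102,20,.01))
```

```text
gap 0.04293081358616359 30.247465074062347
held 0.042541252958731436
hit True z err 0.0004488639297856173 pos [ 0.58795909 -0.0207204   0.09244886]
t 22.75
gap 0.05834705836160007 47.48284287750721
held 0.058120137105777514
(array([ 0.58929914, -0.02044796]), array([ 0.5892622 , -0.02079495]), 0.02244817279279232, np.int64(355), np.float64(0.10275468748789307))
```

View pics/s1.png

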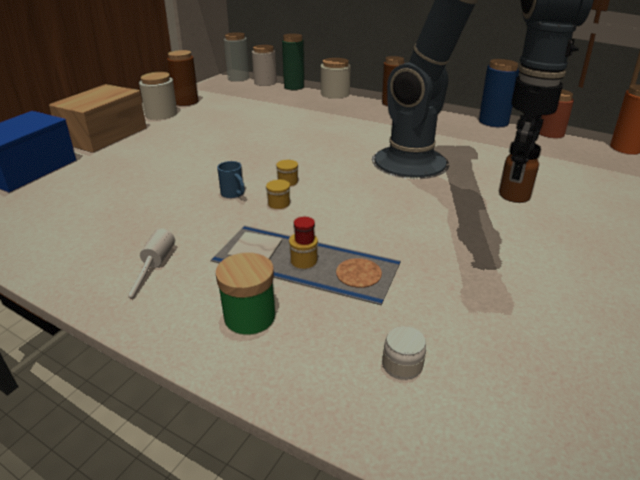

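The spice tin sits on the sugar tin, at (304,230) over (303,252). The jar is held upright at (518,175). Next: place the jar, then move the mug.

Run:
```python
from ops import *
import cv2
place(CORK,.058,TH,.008)
a=np.radians(-21)
pick((.418,-.3465),.05,a,40)
place(STONE,.05,TH+.5,.011)
movep([.45,-.4,.35],sense()["tcp_rot"])
p,d=camera("scene"); cv2.imwrite("pics/s2.png",p[:,:,::-1])
p,d=camera("top"); cv2.imwrite("pics/t2.png",p[:,:,::-1]); cv2.imwrite("pics/t2c.png",cv2.resize(p[170:280,235:435,::-1],None,fx=4,fy=4,interpolation=cv2.INTER_CUBIC)); np.savez("top2.npz",p=p,d=d)
from vis import *
print(top_circle("top",d,(334,226),.102,20,.01)); print(top_circle("top",d,(281,228),.108,25,.01)); print(top_circle("top",d,(390,220),.091,25,.01)); print(CORK,STONE,sense()["time_s"])
```

```text
hit True z err 0.0009352795813899195 pos [0.57248094 0.09823628 0.07293528]
t 32.5833
gap 0.061923887702106856 44.047746788710356
held 0.06183726913938253
hit True z err 0.0007591519779528155 pos [ 0.60341948 -0.13966909  0.06775915]
t 42.4083
(array([ 0.58908629, -0.02095735]), array([ 0.58923711, -0.02073823]), 0.022555643692612648, np.int64(358), np.float64(0.10255623812363979))
(array([0.57379317, 0.09851151]), array([0.5737411 , 0.09876294]), 0.026952166110277176, np.int64(527), np.float64(0.10857551444423064))
(array([ 0.59942222, -0.13147846]), array([ 0.60215418, -0.13680348]), 0.04328160732984543, np.int64(240), np.float64(0.0905444804339951))
[0.57254453 0.09820054] [ 0.60345547 -0.13980054] 43.7333
```

View pics/s2.png

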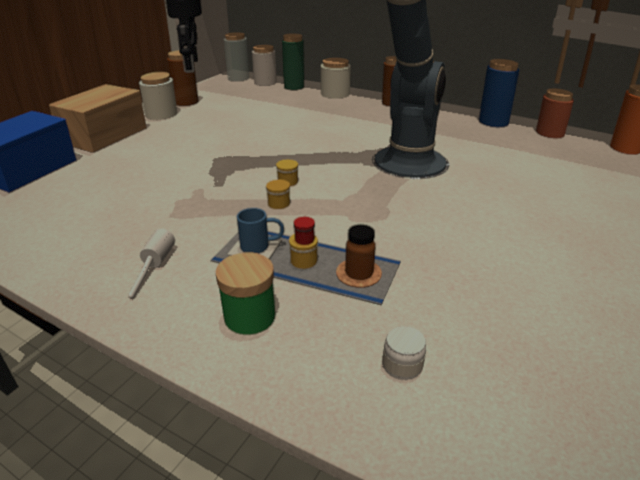

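View pics/t2c.png

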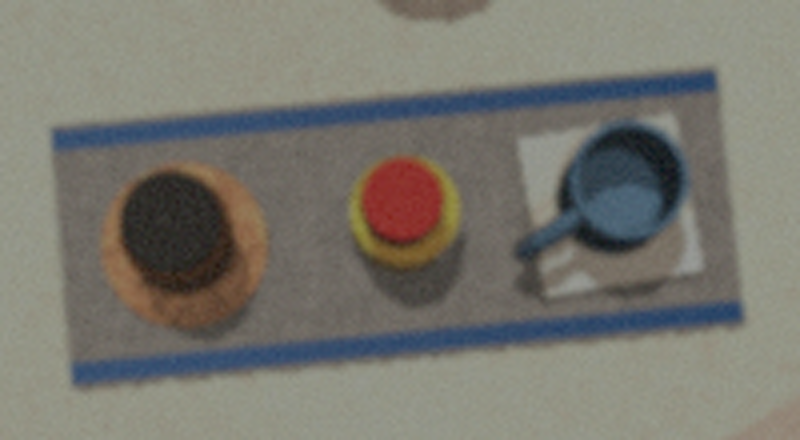

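All four stand upright on their places. In the crop the jar is at (175,220), the spice tin at (402,200) and the mug rim centre at (629,186), full-picture pixel (392.3,216.5). I'll check the mug's centre, then hand in.

Run:
```python
from vis import *; from ops import *
d=np.load("top2.npz")["d"]; m=at("top",d,(392.3,216.5),.091)[:2]; e=np.hypot(*(m-STONE)); print(m,e)
if e<.007: print(finish_job())
```

```text
[ 0.60174806 -0.13978868] 0.001707456322035742
the job is handed in; nothing more can be done
None
```

I handed the job in at about 44 s: jar on the cork coaster, mug on the stone coaster, sugar tin at mat centre with the spice tin on its lid, all upright and released, and jar, mug and spice tin measured within about 2 mm of their targets.

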